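# Second padlock on the machine-lockout hook

### The job

Pick up the padlock standing on the bench and hang it by its shackle on the hook in front of the smaller padlock already hanging there. With its shackle round the hook's arm, push it gently back along the arm so that it drives the first padlock back against the black stop plate, press the pair together for about a second, and leave both hanging snug one behind the other. Do not force the locks or the hook, do not knock the first padlock off, and leave the other things on the bench alone.

Things in the scene. Friction and masses are not known exactly. Their poses are not given: they have to be found in the camera images.
- hook_stand: Grey bench stand, fixed, with one steel hook. Origin: centre of the base plate's underside (150 mm along x, 100 along y, 12 high), z up. Post 20 x 24 mm at the +x end, front face at x = +50 mm, top 168 mm high. From it a level round arm, 6 mm thick, axis 160 mm high at y = 0, runs to x = -50 mm, where its tip bends up 45 degrees, ending at x = -63 mm, top 172 mm high.
- hook_seat (a point): Point on the arm's axis where the straight arm ends and the upturned tip begins (x = -50 mm, z = 160 mm in the stand's frame); axes as the stand's: x runs along the arm from tip to post, z up.
- hook_root (a point): Where the arm's axis meets the post (x = +50, z = 160 mm in the stand's frame). In front of the post a black stop plate, 30 mm wide, from 8 mm above to 58 mm below the arm's axis, is clamped on the arm, in another place each time: its front face lies 22 to 40 mm before this point. It does not give. That place is not measured: find it by feel.
- lock_hung: The smaller padlock, laminated steel, hanging on the arm 5 mm or more before the stop plate, free to slide and swing. Body 20 mm thick (x), 34 mm wide (y), 34 mm high; origin at the centre of the body's underside, z up to the shackle. Closed shackle of 6 mm bar in the y-z plane, opening 22 mm wide, 20 mm high, round at the top. 0.16 kg. Pushing it back takes under 2 N until it meets the stop; then the force climbs steeply. 3 to 8 N is a fair press, over 15 N is forcing.
- lock_hung_arch (a point): Underside of the top of the small lock's shackle, 54 mm above the lock's underside: the point that rests on top of the arm when hung.
- lock_new: The larger padlock to hang, laminated steel, standing upright on the bench. Body 22 mm thick (x), 48 mm wide (y), 38 mm high; origin at the centre of the body's underside, z up to the shackle. Closed shackle of 7 mm bar in the y-z plane, opening 26 mm wide and 24 mm high above the body, round at the top; overall 69 mm high. Front and back are alike. 0.2 to 0.35 kg. Gripped across its 48 mm width, high on the body, the shackle stays free for the arm.
- lock_new_arch (a point): Underside of the top of the large lock's shackle, 62 mm above the lock's underside: the point that rests on top of the arm when hung.
- glue: Bystander: white glue bottle, 42 mm across, 100 mm high; origin under its centre.
- pot: Bystander: white plastic pot, 60 mm across the rim, 55 mm high; origin under its centre.
- driver: Bystander: screwdriver lying on the bench.
- spanner: Bystander: spanner lying on the bench.
- offcut: Bystander: wooden offcut 100 x 45 x 19 mm; origin under its centre.
- collar: Bystander: steel shaft collar 40 mm across, 14 mm high; origin under its centre.
- battery: Bystander: black battery pack 75 x 60 x 45 mm; origin under its centre.
Not all that is in view belongs to the job. What is shaped like the lock_hung but pink or purple is not meant. Leave any turquoise look-alike of the lock_new alone.

How it is judged:
By the outcome, as a careful person would: the job done as asked, in the order asked, and still so for the second after the job is handed in, with the robot touching nothing.
It also fails if it takes over 69 s, if anything falls off the work surface, if the arm or the gripper's body presses on something with over 40 N, if the wrist force passes 120 N, or if a joint passes its speed limit or range.

### The arm

A 6-joint arm with a two-finger parallel gripper is mounted at the origin on the work surface. World frame = base frame: x ahead of the robot, y to its left, z up, the work surface at z = 0. Lengths are in mm, angles in rad, forces in N, time in s.
With the tool pointing down it reaches from about 300 to 950 mm from the base axis. Payload 3.1 kg.
Tool frame: the origin (TCP) lies midway between the tips of the shut fingers; the grasp point (between the pads) lies 19 mm behind it; z points along the fingers, x is the direction in which the jaws open and shut, and the axes are right-handed (so a half turn about z gives the same grasp; the last joint's range is limited). The gripper opens to 85 mm and grips with 20 to 120 N. Pads are 22 mm wide; open, the fingers measure 114 mm over their backs; the gripper's body (76 mm by 85 mm) begins 54 mm behind the grasp point. The pads swing forward as they close: fully open they stand 13 mm farther back than shut.
Start: joints at [1.273, 0.308, 1.634, -0, 1.2, -0.07], TCP at [141.173, 608.853, 231.272] pointing down, gripper open.
Joint ranges: [-3.06, 3.06], [-0.79, 1.96], [0.05, 2.63], [-1.19, 4.34], [0.05, 2.64], [-2.94, 2.94]. Speed limits (rad/s): [2.79, 2.79, 3.14, 3.14, 3.14, 3.14].

### API

Orientations are given as a unit quaternion [x, y, z, w].
In Python, from plant import * gives the robot as it stands.
- The arm moves only by the shell command python3 -m handwheel 'ROWS' [OPENING] [FORCE]. ROWS is JSON, a list of rows, each an object with "xyz": the shift along the tool's x, y, z in m, a list of three; "twist": the turn about the tool's z in rad. In form: [{"xyz": [x, y, z], "twist": twist}, ...]. A call has 1 to 12 rows; each row shifts and turns the commanded pose from where the row before left it, along the tool's axes as they then stand; what a row does not reach is not made up. A row lasts 1/12 s, in which the tool goes at most 41.7 mm and 7.16 degrees, less where a joint would pass 70% of its speed; a pose out of reach is approached as far as the arm can. A call with a gripper value outside its range is refused whole. OPENING is the opening, from 0 (shut) to 1 (fully open), set as the call begins (- or left out, the last holds). The fingers move at their own pace and stop on an object; FORCE is the grip in N (left out, the last holds). Time passes only in rows, so rows that do not move let the fingers close. It gives the time, the measured TCP pose, the force and the opening at its end, in the units of the state.
- get_state(): the state, without advancing time (a new reading comes with each control period).
- capture(name): name is "scene" or "top"; returns a dict with "image" (420x560x3 uint8, blue, green, red), "K" (3x3 intrinsics, pixels), "distortion" ([k1, k2, p1, p2, k3] as OpenCV has them; the pictures are not rectified), "R" (3x3) and "t" (3): a world point X has camera coordinates R X + t. Camera axes: x right, y down, z forward; pixel columns grow to the right and rows downward; lengths in mm; the calibration is good to about 2 mm. A picture is of the moment at which its call begins. There is no depth.
- close_job(): hands the job in, once; it reports no verdict.
The state is a dict: "time": time; "joints": joint angles; "qd": joint speeds; "joint_efforts": joint torques, N m; "tcp_pos": TCP position; "tcp_rot": TCP orientation; "force": force on the tool from outside, world axes, zero at the start; "moment": the same for the moment, N m; "grip_width": finger opening in mm.
Only numpy, scipy, OpenCV 4.12 (cv2) and the standard library are available. Lean on these libraries where they do the work, as an engineer would, in place of code of your own. Each camera call takes 0.05 s, during which the arm holds its last target.

## Working session

There is one attempt and no reset: what is moved stays moved. The work goes in short steps, Python scripts to look and compute and a shell command to move; the robot and the scene stay as the last step left them, time stands still between calls to the robot, and variables do not carry over. Pictures are saved under pics/ and viewed, and the job is handed in when it is done.

```bash
mkdir -p pics; ls; python3 - <<'E'
from plant import *
import cv2
for n in("scene","top"):
    c=capture(n); cv2.imwrite(f"pics/{n}0.png",c["image"])
    import numpy as np
    print(n,np.round(c["K"],1).tolist(),c["distortion"],np.round(c["R"],4).tolist(),np.round(c["t"],1))
s=get_state(); print(s)
E
```

```text
pics
scene [[399.6, 0.0, 281.4], [0.0, 399.6, 203.9], [0.0, 0.0, 1.0]] [0.01045034 0.         0.         0.         0.        ] [[0.7373, 0.6756, 0.0071], [0.5375, -0.5801, -0.612], [-0.4093, 0.455, -0.7909]] [-418.7 -210.7 1107.8]
top [[538.2, 0.0, 288.7], [0.0, 538.2, 203.6], [0.0, 0.0, 1.0]] [0.07461911 0.         0.         0.         0.        ] [[-0.0178, -0.9998, 0.0031], [-0.9987, 0.0176, -0.0485], [0.0484, -0.004, -0.9988]] [  46.5  528.4 1453.5]
{'time': 0.1, 'joints': array([ 1.27327058e+00,  3.08933470e-01,  1.63506244e+00, -2.42425942e-05,
        1.19974737e+00, -6.96814926e-02]), 'qd': array([ 2.00025084e-04, -1.07700882e-03, -3.13612086e-03, -6.84271989e-05,
       -8.45208700e-04,  1.08022186e-04]), 'joint_efforts': array([-5.82395096e-04, -4.16411984e+01, -2.77643001e+01, -1.13422750e-04,
        4.06076186e-03, -6.25239807e-06]), 'tcp_pos': array([140.97182343, 608.11066209, 230.15075636]), 'tcp_rot': array([ 7.82901021e-01,  6.22145349e-01, -8.80007480e-04,  6.18064869e-04]), 'force': array([-0.30070125,  0.61372436, -0.44128628]), 'moment': array([ 0.0422269 , -0.07392146, -0.02507518]), 'grip_width': 85.50601501002039}
```

View pics/scene0.png

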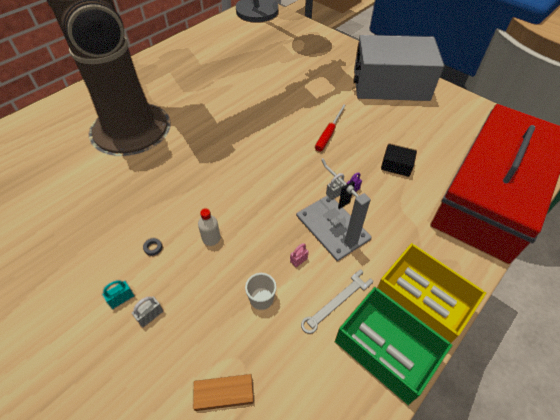

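View pics/top0.png

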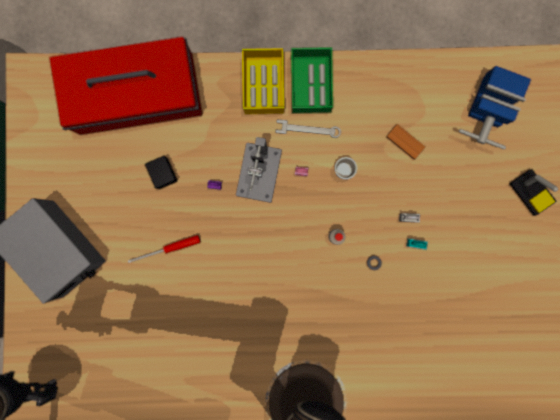

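The large grey lock is at scene (147,311) and top (409,217), with the turquoise look-alike beside it. The stand is at top (259,172), with its post at the far end. Next I'll zoom in.

```bash
cat > h.py <<'E'
import numpy as np, cv2
from plant import *
def ray(c,px):
    u=cv2.undistortPoints(np.array([[px]],float),np.array(c["K"]),np.array(c["distortion"]))[0,0]
    R=np.array(c["R"]);t=np.array(c["t"])
    d=R.T@np.array([u[0],u[1],1.]); return -R.T@t,d/np.linalg.norm(d)
def onz(c,px,z):
    o,d=ray(c,px); return o+d*(z-o[2])/d[2]
def tri(c1,p1,c2,p2):
    o1,d1=ray(c1,p1);o2,d2=ray(c2,p2)
    s=np.linalg.lstsq(np.c_[d1,-d2],o2-o1,rcond=None)[0]
    a,b=o1+d1*s[0],o2+d2*s[1]; return (a+b)/2,np.linalg.norm(a-b)
def proj(c,X):
    return cv2.projectPoints(np.array([X],float),cv2.Rodrigues(np.array(c["R"]))[0],np.array(c["t"],float),np.array(c["K"]),np.array(c["distortion"]))[0][0,0]
def crop(c,x,y,w,h,k,fn):
    cv2.imwrite(fn,cv2.resize(c["image"][y:y+h,x:x+w],None,fx=k,fy=k,interpolation=cv2.INTER_CUBIC))
E
python3 - <<'E'
from h import *
s=capture("scene");t=capture("top")
crop(s,280,140,110,120,5,"pics/s_hook.png");crop(t,225,120,80,90,6,"pics/t_hook.png")
crop(s,90,265,90,70,6,"pics/s_lock.png");crop(t,390,195,50,60,8,"pics/t_lock.png")
E
```

```text
(no output)
```

View pics/s_hook.png

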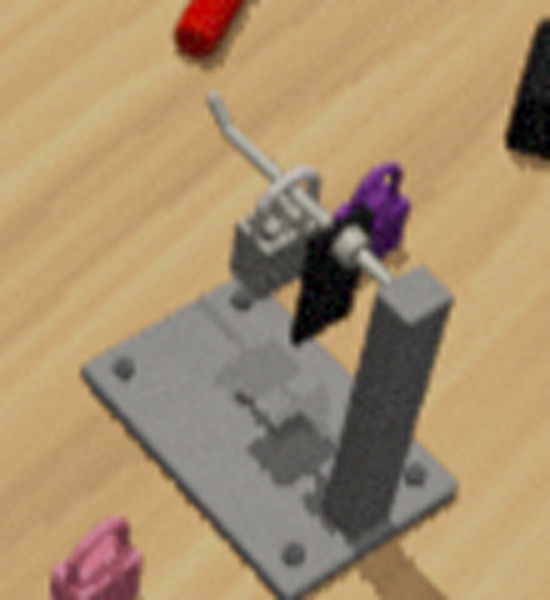

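View pics/t_hook.png

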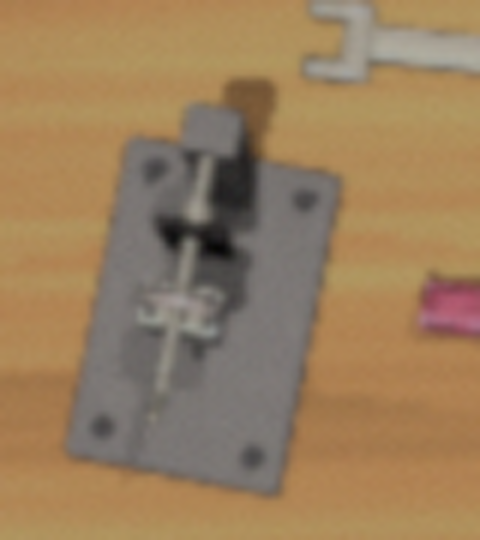

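View pics/s_lock.png

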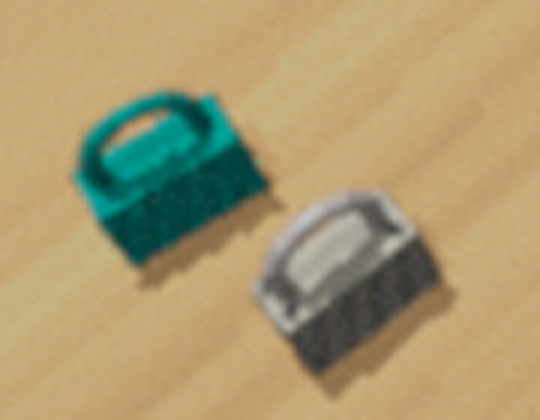

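View pics/t_lock.png

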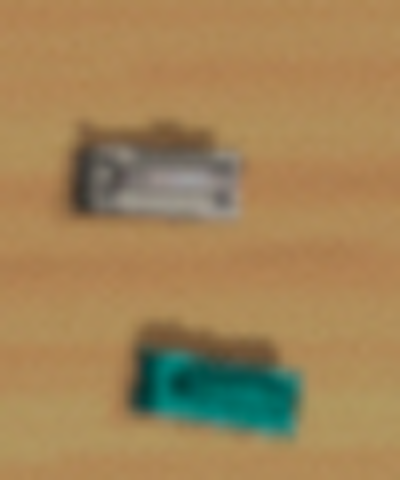

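```bash
python3 - <<'E'
from h import *
s=capture("scene");t=capture("top")
f=lambda p,x,y,k:((p[0]+.5)/k-.5+x,(p[1]+.5)/k-.5+y)
T=lambda p:f(p,225,120,6);S=lambda p:f(p,280,140,5)
cs=[onz(t,T(p),12) for p in[(128,143),(341,178),(275,492),(68,452)]]
print("base top",np.round(cs,1),np.round(np.mean(cs,0),1))
cs2=[onz(s,S(p),12) for p in[(85,372),(290,597),(457,492)]]
print("base scene",np.round(cs2,1), (cs2[0]+cs2[2])/2)
for n,a,b in[("root",(205,157),(388,281)),("tip",(155,412),(213,97)),("bend",(163,392),(232,130)),("smallarch",(178,305),(302,170))]:
    P,e=tri(t,T(a),s,S(b));print(n,np.round(P,1),round(e,1))
print("root",onz(t,T((205,157)),160),"tipTop",onz(t,T((155,412)),172))
L=lambda p:f(p,390,195,8);M=lambda p:f(p,90,265,6)
c=[onz(t,L(p),38) for p in[(92,145),(242,152),(240,216),(90,213)]]
print("lock",np.round(c,1),np.mean(c,0))
c=[onz(s,M(p),38) for p in[(293,332),(420,238),(378,190),(253,292)]]
print("lock s",np.round(c,1),np.mean(c,0))
print("archtop",onz(s,M((330,215)),66), tri(t,L((185,178)),s,M((335,210))))
E
```

```text
base top [[696.1 151.3  12. ]
 [678.4  54.5  12. ]
 [535.5  86.9  12. ]
 [555.4 180.6  12. ]] [616.4 118.3  12. ]
base scene [[538.7  83.3  12. ]
 [679.8  53.4  12. ]
 [701.4 145.1  12. ]] [620.04832844 114.22325573  12.        ]
root [664.2 107.9 161.9] 3.0
tip [559.7 129.6 171.7] 1.8
bend [570.  128.  161.1] 1.5
smallarch [606.2 122.  169.2] 5.4
root [665.74773139 108.90736538 160.        ] tipTop [560.38704012 130.16022185 172.        ]
lock [[ 498.4 -262.    38. ]
 [ 495.2 -311.6   38. ]
 [ 473.9 -310.3   38. ]
 [ 475.7 -260.7   38. ]] [ 485.78143834 -286.15867517   38.        ]
lock s [[ 496.2 -309.9   38. ]
 [ 500.  -265.2   38. ]
 [ 477.1 -264.4   38. ]
 [ 476.5 -310.7   38. ]] [ 487.43623031 -287.52637154   38.        ]
archtop [ 488.7478476  -282.15120428   66.        ] (array([ 487.67570439, -282.86358384,   67.63510585]), np.float64(6.048671258803145))
```

Findings so far:
- **Lock:** centre about (486.6, -286.8), yaw about -3.6°. Its height and sizes agree in both views.
- **Stand:** about (618, 116.5), yaw -12°. The arm root triangulates to z = 162 against the nominal 160.

I'll move off toward the lock.

```bash
python3 -m handwheel '[{"xyz":[0,0,-0.02],"twist":-0.082},{"xyz":[-0.01,0.01,0],"twist":-0.082},{"xyz":[-0.03,0.023,0],"twist":0},{"xyz":[-0.03,0.023,0],"twist":0},{"xyz":[-0.03,0.023,0],"twist":0},{"xyz":[-0.03,0.023,0],"twist":0},{"xyz":[-0.03,0.023,0],"twist":0},{"xyz":[-0.03,0.023,0],"twist":0},{"xyz":[-0.03,0.023,0],"twist":0},{"xyz":[-0.03,0.023,0],"twist":0},{"xyz":[-0.03,0.023,0],"twist":0},{"xyz":[-0.03,0.023,0],"twist":0}]' 1 40; python3 - <<'E'
from h import *
print(get_state())
E
```

```text
time: 1.3
tcp_pos: [360.7, 281.8, 251.5]
tcp_rot: [0.729, 0.684, 0.0, 0.0]
force: [0.4, -0.3, 0.2]
grip_width: 85.7
{'time': 1.3, 'joints': array([ 5.68170502e-01, -4.37256041e-02,  1.98971879e+00, -4.25385973e-05,
        1.19473743e+00, -9.39161677e-01]), 'qd': array([-9.92971831e-01, -1.00471286e-01,  9.40756070e-02, -6.55290616e-04,
       -4.05610603e-03, -9.79980746e-01]), 'joint_efforts': array([ 4.26878348e+00, -2.59544438e+01, -2.70066798e+01,  2.69745203e-02,
        2.10407060e-01,  6.60535377e-01]), 'tcp_pos': array([360.68246883, 281.84969833, 251.54674234]), 'tcp_rot': array([7.29179602e-01, 6.84322236e-01, 4.19978073e-04, 9.89417842e-05]), 'force': array([ 0.39382325, -0.33391864,  0.16936941]), 'moment': array([-0.01242391, -0.03394379,  0.03344224]), 'grip_width': 85.68469723171664}
```

```bash
python3 -m handwheel '[{"xyz":[-0.039,0.0113,0],"twist":0},{"xyz":[-0.039,0.0113,0],"twist":0},{"xyz":[-0.039,0.0113,0],"twist":0},{"xyz":[-0.039,0.0113,0],"twist":0},{"xyz":[-0.039,0.0113,0],"twist":0},{"xyz":[-0.039,0.0113,0],"twist":0},{"xyz":[-0.039,0.0113,0],"twist":0},{"xyz":[-0.039,0.0113,0],"twist":0},{"xyz":[-0.039,0.0113,0],"twist":0},{"xyz":[-0.039,0.0113,0],"twist":0},{"xyz":[-0.039,0.0113,0],"twist":0},{"xyz":[-0.039,0.0113,0],"twist":0}]'; python3 -m handwheel '[{"xyz":[-0.035,0.011,0.02],"twist":0},{"xyz":[-0.034,0.011,0.02],"twist":0},{"xyz":[-0.024,0.005,0.03],"twist":0},{"xyz":[0,0,0.03],"twist":0},{"xyz":[0,0,0.03],"twist":0},{"xyz":[0,0,0],"twist":0},{"xyz":[0,0,0],"twist":0}]'; python3 - <<'E'
from h import *
s=get_state();print(s["joints"],s["tcp_pos"],s["tcp_rot"])
s=capture("scene");t=capture("top")
crop(s,90,205,110,130,4,"pics/s_g1.png");crop(t,360,175,90,100,5,"pics/t_g1.png")
E
```

```text
time: 2.3
tcp_pos: [465.5, -194.4, 251.5]
tcp_rot: [0.73, 0.684, 0.0, 0.0]
force: [1.4, 0.9, -0.3]
grip_width: 84.9
time: 2.88
tcp_pos: [484.8, -285.6, 119.5]
tcp_rot: [0.729, 0.684, -0.001, -0.003]
force: [0.5, -0.3, 1.0]
grip_width: 85.4
[-6.09819496e-01  3.25803367e-01  1.86122113e+00  2.45080393e-05
  9.59882452e-01 -2.11656402e+00] [ 484.82038858 -285.64723227  119.49432378] [ 7.29388300e-01  6.84094765e-01 -5.37878111e-04 -2.60215634e-03]
```

View pics/s_g1.png

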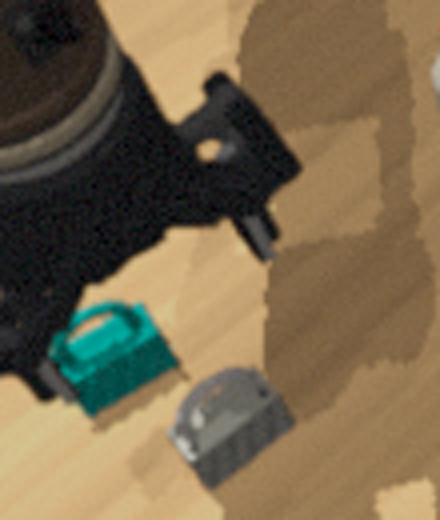

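View pics/t_g1.png

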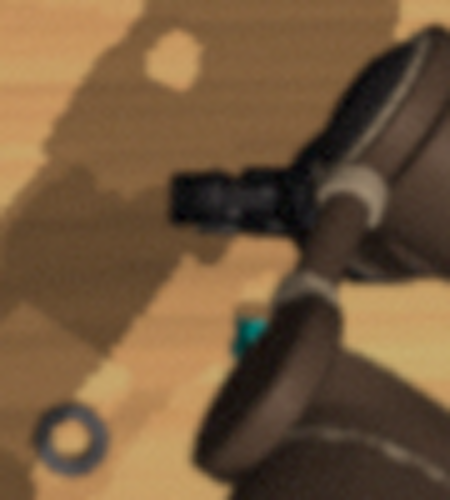

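The gripper is lined up over the grey lock, with the fingers straddling its 48 mm width and the turquoise one clear of it. Now descending.

```bash
python3 -m handwheel '[{"xyz":[-0.001,0.002,0.02],"twist":0},{"xyz":[0,0,0.02],"twist":0},{"xyz":[0,0,0.02],"twist":0},{"xyz":[0,0,0.02],"twist":0},{"xyz":[0,0,0.015],"twist":0},{"xyz":[0,0,0.01],"twist":0},{"xyz":[0,0,0.007],"twist":0},{"xyz":[0,0,0],"twist":0},{"xyz":[0,0,0],"twist":0}]' ; python3 - <<'E'
from h import *
s=get_state();print(s["joints"],s["tcp_pos"],s["force"])
s=capture("scene")
crop(s,90,205,110,130,4,"pics/s_g2.png")
E
```

```text
time: 3.73
tcp_pos: [489.4, -288.3, 10.5]
tcp_rot: [0.729, 0.684, 0.0, 0.001]
force: [0.1, -0.7, -0.4]
grip_width: 85.4
[-6.08950401e-01  5.02531971e-01  1.88526735e+00 -1.31358271e-05
  7.51761768e-01 -2.11627673e+00] [ 489.43534822 -288.28228822   10.51428196] [ 0.09880066 -0.65709415 -0.37384133]
```

View pics/s_g2.png

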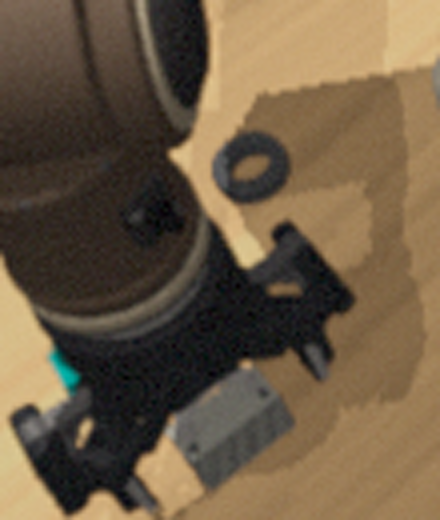

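The lock is between the fingers. I'll trim the position slightly and close.

```bash
python3 -m handwheel '[{"xyz":[0.0005,-0.0025,0.002],"twist":0},{"xyz":[0,0,0.002],"twist":0},{"xyz":[0,0,0],"twist":0}]'; python3 -m handwheel '[{"xyz":[0,0,0],"twist":0},{"xyz":[0,0,0],"twist":0},{"xyz":[0,0,0],"twist":0},{"xyz":[0,0,0],"twist":0},{"xyz":[0,0,0],"twist":0},{"xyz":[0,0,0],"twist":0},{"xyz":[0,0,0],"twist":0},{"xyz":[0,0,0],"twist":0},{"xyz":[0,0,0],"twist":0}]' 0 60
```

```text
time: 4.03
tcp_pos: [485.8, -287.1, 5.5]
tcp_rot: [0.729, 0.684, 0.0, 0.0]
force: [1.4, 0.8, -0.1]
grip_width: 85.5
time: 4.78
tcp_pos: [486.5, -287.5, 5.7]
tcp_rot: [0.729, 0.684, 0.0, 0.001]
force: [1.3, -0.6, 2.5]
grip_width: 47.0
```

Gripped at 47 mm. Lifting.

```bash
python3 -m handwheel '[{"xyz":[0,0,-0.005],"twist":0},{"xyz":[0,0,-0.01],"twist":0},{"xyz":[0,0,-0.02],"twist":0},{"xyz":[0,0,-0.025],"twist":0},{"xyz":[0,0,-0.025],"twist":0},{"xyz":[0,0,-0.025],"twist":0},{"xyz":[0,0,-0.025],"twist":0},{"xyz":[0,0,-0.025],"twist":0},{"xyz":[0,0,-0.01],"twist":0},{"xyz":[0,0,-0.005],"twist":0},{"xyz":[0,0,0],"twist":0}]' && python3 - <<'E'
from h import *
s=get_state();print(s["force"])
s=capture("scene");crop(s,90,165,110,130,4,"pics/s_g3.png")
E
```

```text
time: 5.7
tcp_pos: [486.0, -287.2, 181.0]
tcp_rot: [0.729, 0.684, 0.0, 0.0]
force: [0.5, -0.1, -3.4]
grip_width: 47.2
[ 0.51387242 -0.09036259 -3.37623998]
```

View pics/s_g3.png

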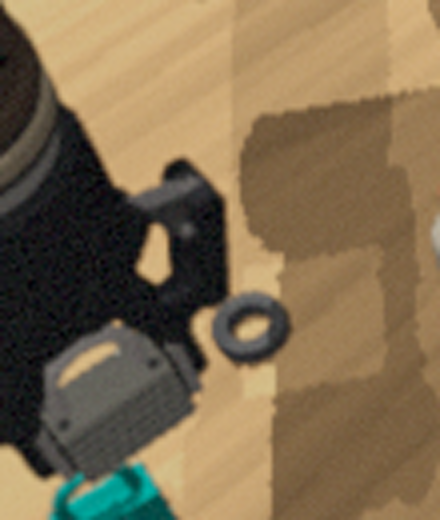

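The lock is held upright between the fingers, with a 3.4 N load. Now carrying it to the stand.

```bash
python3 -m handwheel '[{"xyz":[0.012,0,0],"twist":0},{"xyz":[0.025,0,0],"twist":0},{"xyz":[0.035,0,0],"twist":0},{"xyz":[0.035,0,0],"twist":0},{"xyz":[0.035,0,0],"twist":0},{"xyz":[0.035,0.001,0],"twist":0},{"xyz":[0.035,0.001,0],"twist":0},{"xyz":[0.035,0.001,0],"twist":0},{"xyz":[0.035,0.001,0],"twist":0},{"xyz":[0.035,0.001,0],"twist":0},{"xyz":[0.035,0.001,0],"twist":0},{"xyz":[0.03,0.001,0],"twist":0}]'; python3 -m handwheel '[{"xyz":[0.025,0,0],"twist":0},{"xyz":[0.015,0,0],"twist":0},{"xyz":[0.004,0,0],"twist":0.05},{"xyz":[0,0,0],"twist":0.05},{"xyz":[0,0,0],"twist":0.045},{"xyz":[0,0,0],"twist":0},{"xyz":[0,0,0],"twist":0}]'; python3 - <<'E'
from h import *
s=get_state();print(s["tcp_pos"],s["tcp_rot"],s["force"])
s=capture("scene");t=capture("top");crop(s,240,100,150,150,4,"pics/s_h1.png");crop(t,205,120,110,120,5,"pics/t_h1.png")
E
```

```text
time: 6.75
tcp_pos: [515.0, 96.5, 178.1]
tcp_rot: [0.729, 0.684, -0.001, -0.002]
force: [0.8, 0.4, -3.6]
grip_width: 47.3
time: 7.33
tcp_pos: [518.4, 137.9, 178.5]
tcp_rot: [0.776, 0.63, -0.002, -0.001]
force: [-0.2, -0.5, -4.4]
grip_width: 47.3
[518.38568412 137.89741046 178.49927396] [ 0.77644074  0.63018735 -0.00161033 -0.00104788] [-0.20695391 -0.45087483 -4.42160656]
```

View pics/s_h1.png

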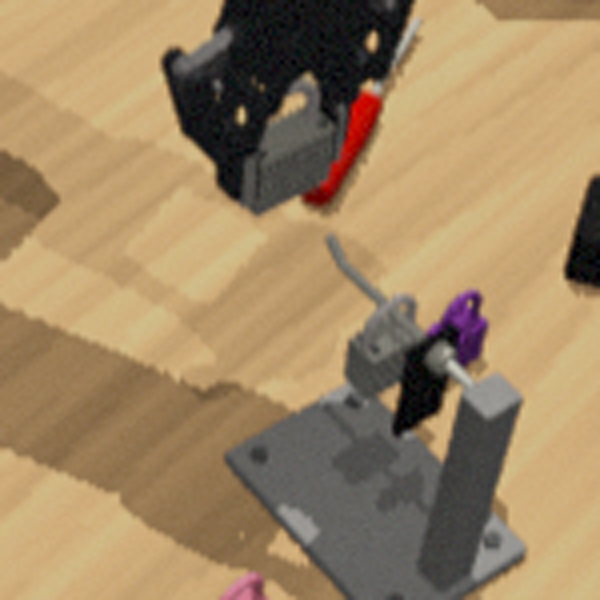

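View pics/t_h1.png

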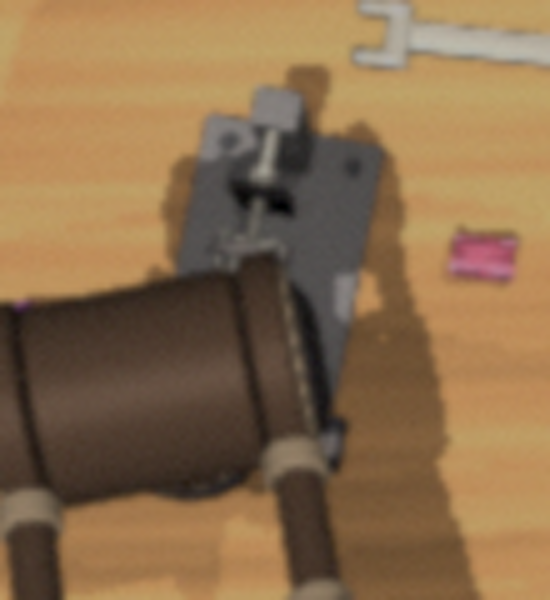

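The lock is in front of the tip, at scene (310,135), and the hook tip is at (323,160). I'll lower to threading height and check the alignment.

```bash
python3 -m handwheel '[{"xyz":[0,0,0.015],"twist":0},{"xyz":[0,0,0.02],"twist":0},{"xyz":[0,0,0.015],"twist":0},{"xyz":[0,0,0.007],"twist":0},{"xyz":[0,0,0],"twist":0},{"xyz":[0,0,0],"twist":0},{"xyz":[0,0,0],"twist":0}]'; python3 - <<'E'
from h import *
st=get_state();P=st["tcp_pos"];q=st["tcp_rot"];print(P)
from scipy.spatial.transform import Rotation as Ro
M=Ro.from_quat(q).as_matrix();print(M.round(3))
s=capture("scene")
v=s["image"].copy();x0,y0=240,100;k=5
cr=cv2.resize(v[y0:y0+120,x0:x0+150],None,fx=k,fy=k,interpolation=cv2.INTER_CUBIC)
def dot(X,col):
    p=proj(s,X);cv2.circle(cr,tuple(int(a) for a in ((p-[x0,y0]+.5)*k)),3,col,-1)
Y=M[:,0];U=M[:,1]
b=np.array([P[0],P[1],P[2]-5.7])
for a in(-24,24):
  for c in (-11,11):
    for z in (0,38): dot(b+a*Y+c*U+[0,0,z],(0,0,255))
dot(b+[0,0,62],(0,255,0));dot(b+[0,0,69],(0,255,0))
ps=[b+13*np.cos(w)*Y+np.array([0,0,49+13*np.sin(w)]) for w in np.linspace(0,np.pi,9)]
for p in ps: dot(p,(0,255,255))
u=np.array([.978,-.208,0]);c=np.array([618,116.5,0])
for e in(-50,0,50):dot(c+e*u+[0,0,160],(255,0,0))
dot(c-63*u+[0,0,172],(255,0,255))
cv2.imwrite("pics/s_h2.png",cr)
E
```

```text
time: 8.02
tcp_pos: [521.1, 137.7, 124.3]
tcp_rot: [0.777, 0.63, 0.001, 0.0]
force: [0.5, -0.0, -2.7]
grip_width: 47.6
[521.07265706 137.66223535 124.3095944 ]
[[ 0.207  0.978  0.002]
 [ 0.978 -0.207  0.   ]
 [ 0.001  0.002 -1.   ]]
```

View pics/s_h2.png

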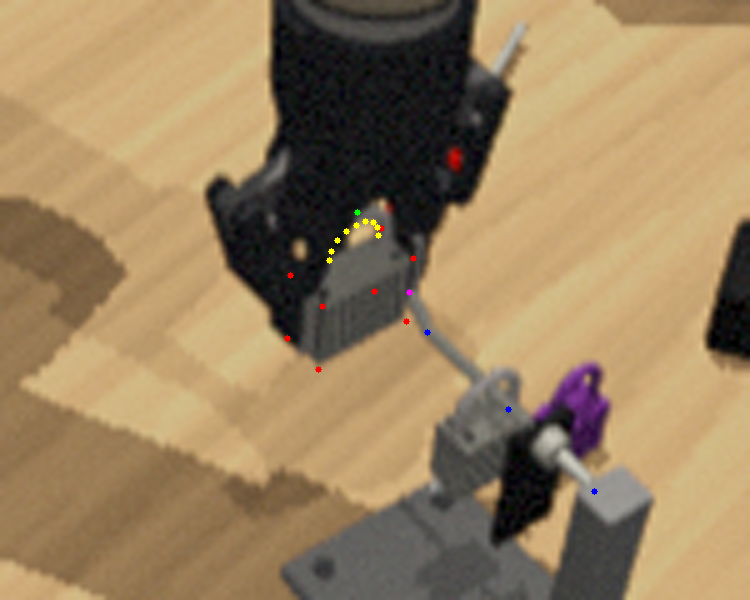

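```bash
python3 -m handwheel '[{"xyz":[0,0,0],"twist":0},{"xyz":[0,0,0],"twist":0}]'; cat > chk.py <<'E'
import sys
from h import *
from scipy.spatial.transform import Rotation as Ro
name=sys.argv[1];x0,y0,w,h,k=[int(a) for a in sys.argv[2:7]]
Ps=[]
for i in range(3):
    s=capture("scene"); Ps.append(get_state()["tcp_pos"])
print(np.round(Ps,1)); st=get_state();P=np.mean(Ps,0);M=Ro.from_quat(st["tcp_rot"]).as_matrix()
print("F",st["force"].round(1),"yaw",np.degrees(np.arctan2(M[1,0],M[0,0])),"tilt",M[:,2].round(3))
v=s["image"]
cr=cv2.resize(v[y0:y0+h,x0:x0+w],None,fx=k,fy=k,interpolation=cv2.INTER_CUBIC)
crop(s,x0,y0,w,h,k,"pics/"+name+".png")
def pz(X): return ((proj(s,X)-[x0,y0]+.5)*k-.5).round(0)
Y=M[:,0];U=M[:,1];b=np.array([P[0],P[1],P[2]-5.7])
for a in(-24,24):
  for c in (-11,11):
    for z in (0,38): print(a,c,z,pz(b+a*Y+c*U+[0,0,z]))
print("arch",pz(b+[0,0,69]))
E
python3 chk.py s_h3 285 100 70 75 8
```

```text
time: 8.23
tcp_pos: [520.9, 137.7, 124.3]
tcp_rot: [0.777, 0.63, 0.001, 0.0]
force: [0.8, -0.2, -2.6]
grip_width: 47.5
[[520.7 137.6 124.2]
 [520.5 137.6 123.9]
 [520.4 137.6 123.8]]
F [-0.1  1.5 -3.4] yaw 78.03764429815025 tilt [ 0.001  0.    -1.   ]
-24 -11 0 [ 97. 540.]
-24 -11 38 [103. 440.]
-24 11 0 [147. 590.]
-24 11 38 [154. 490.]
24 -11 0 [237. 466.]
24 -11 38 [247. 365.]
24 11 0 [288. 514.]
24 11 38 [300. 414.]
arch [209. 339.]
```

View pics/s_h3.png

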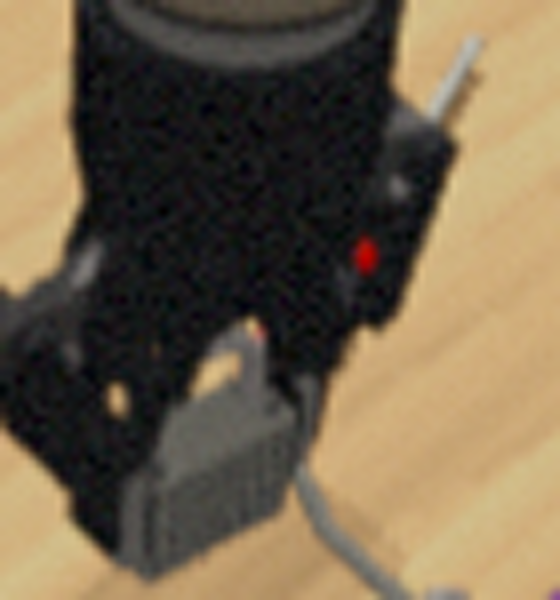

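The predicted and seen lock corners agree within about 1.5 px (3 mm). I'll drop 3 mm and advance toward the tip in small steps, watching the force.

```bash
python3 -m handwheel '[{"xyz":[0,0,0.003],"twist":0},{"xyz":[0,0.008,0],"twist":0},{"xyz":[0,0.008,0],"twist":0},{"xyz":[0,0.008,0],"twist":0},{"xyz":[0,0.004,0],"twist":0},{"xyz":[0,0.002,0],"twist":0},{"xyz":[0,0,0],"twist":0},{"xyz":[0,0,0],"twist":0}]';python3 chk.py s_h4 285 100 80 75 8
```

```text
time: 9.05
tcp_pos: [549.4, 131.2, 120.1]
tcp_rot: [0.777, 0.629, -0.0, -0.0]
force: [-0.3, -0.4, -2.7]
grip_width: 47.1
[[549.1 131.3 120.1]
 [549.  131.3 120.1]
 [549.  131.4 120.1]]
F [ 0.3 -0.1 -3.2] yaw 78.04038530581849 tilt [-0.001 -0.    -1.   ]
-24 -11 0 [162. 616.]
-24 -11 38 [170. 518.]
-24 11 0 [213. 668.]
-24 11 38 [223. 570.]
24 -11 0 [302. 540.]
24 -11 38 [315. 441.]
24 11 0 [354. 589.]
24 11 38 [369. 490.]
arch [280. 418.]
```

View pics/s_h4.png

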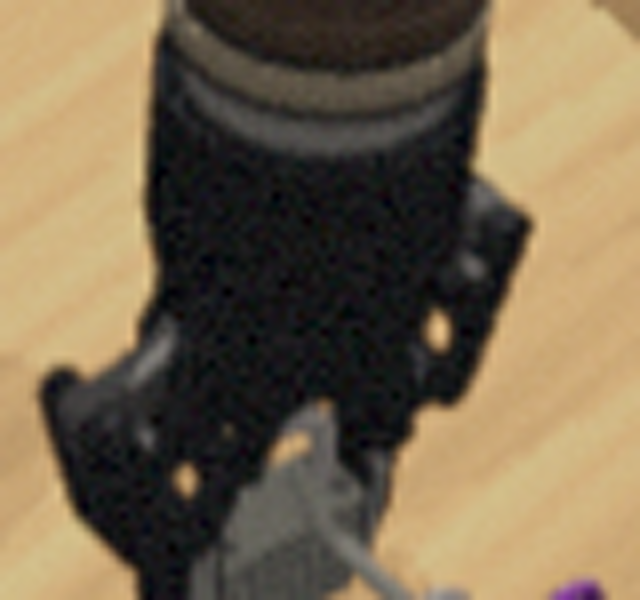

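```bash
python3 - <<'E'
from h import *
a=np.mean([capture("scene")["image"].astype(float) for _ in range(4)],0)
s=capture("scene")
x0,y0,w,h=300,140,50,45
g=a[y0:y0+h,x0:x0+w];g=np.clip((g-20)*1.8,0,255).astype(np.uint8)
cv2.imwrite("pics/s_h5.png",cv2.resize(g,None,fx=12,fy=12,interpolation=cv2.INTER_CUBIC))
pz=lambda X:((proj(s,X)-[x0,y0]+.5)*12-.5).round(0)
u=np.array([.978,-.208,0]);yy=np.array([.208,.978,0]);b=np.array([549,131.3,114.4])
for n,X in[("archunder",b+[0,0,62]),("cen",b+[0,0,50]),("L",b+[0,0,46]+13*yy),("R",b+[0,0,46]-13*yy),("bot",b+[0,0,38])]:print(n,pz(X))
for lat in(240,242.5,244):
  c=u*((618*.978-116.5*.208))+yy*lat
  print(lat,"tip",pz(c-62*u+[0,0,171]),"bend",pz(c-50*u+[0,0,160]),"arm-35",pz(c-35*u+[0,0,160]))
E
```

```text
archunder [236. 177.]
cen [230. 227.]
L [288. 212.]
R [168. 276.]
bot [225. 276.]
240 tip [253. 236.] bend [292. 324.] arm-35 [349. 378.]
242.5 tip [264. 230.] bend [304. 318.] arm-35 [361. 372.]
244 tip [271. 226.] bend [311. 314.] arm-35 [368. 368.]
```

View pics/s_h5.png

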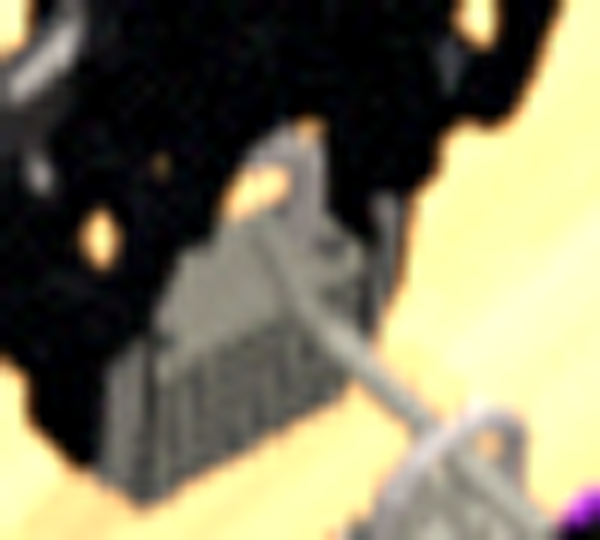

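The tip end, at zoomed (263,225), and the bend, at (300,318), match the predicted arm at lateral 242.5. The shackle legs straddle it, so I'll thread on.

```bash
python3 -m handwheel '[{"xyz":[0,0.003,0],"twist":0},{"xyz":[0,0.003,0],"twist":0},{"xyz":[0,0.003,0],"twist":0},{"xyz":[0,0.003,0],"twist":0},{"xyz":[0,0.002,0],"twist":0},{"xyz":[0,0,0],"twist":0}]';python3 -m handwheel '[{"xyz":[0,0.003,0],"twist":0},{"xyz":[0,0.003,0],"twist":0},{"xyz":[0,0.003,0],"twist":0},{"xyz":[0,0.003,0],"twist":0},{"xyz":[0,0.002,0],"twist":0},{"xyz":[0,0,0],"twist":0},{"xyz":[0,0,0],"twist":0}]'; python3 - <<'E'
from h import *
a=np.mean([capture("scene")["image"].astype(float) for _ in range(3)],0)
print(get_state()["tcp_pos"],get_state()["force"])
x0,y0,w,h=300,140,60,50
g=a[y0:y0+h,x0:x0+w];g=np.clip((g-20)*1.8,0,255).astype(np.uint8)
cv2.imwrite("pics/s_h6.png",cv2.resize(g,None,fx=12,fy=12,interpolation=cv2.INTER_CUBIC))
E
```

```text
time: 9.95
tcp_pos: [563.9, 128.3, 120.4]
tcp_rot: [0.777, 0.629, 0.0, 0.0]
force: [-1.1, -0.4, -3.2]
grip_width: 47.3
time: 10.53
tcp_pos: [576.9, 125.5, 120.3]
tcp_rot: [0.777, 0.63, -0.0, -0.0]
force: [-0.7, -0.3, -3.9]
grip_width: 47.0
[576.61839655 125.54755573 120.21928343] [ 0.70182566  1.44975743 -3.09042427]
```

View pics/s_h6.png

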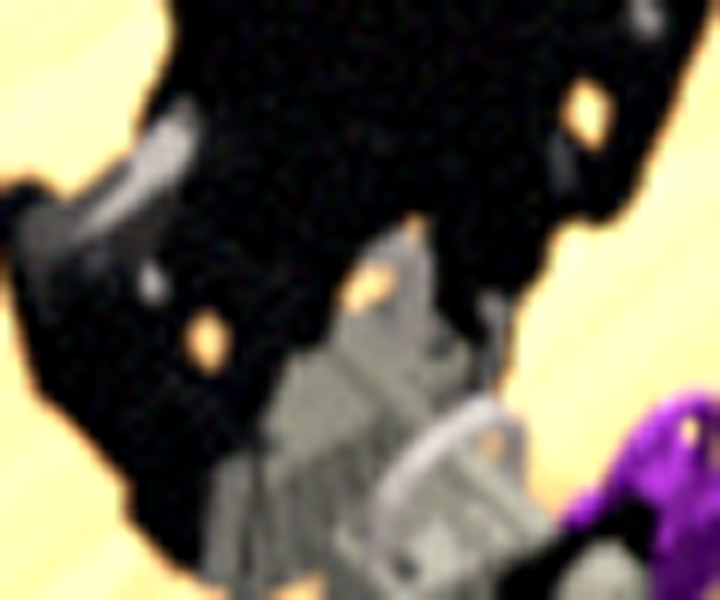

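The arm now runs through the large shackle, past the bend, with no contact force. Lowering onto the arm.

```bash
python3 -m handwheel '[{"xyz":[0,0.002,0.003],"twist":0},{"xyz":[0,0,0.003],"twist":0},{"xyz":[0,0,0.003],"twist":0},{"xyz":[0,0,0.001],"twist":0},{"xyz":[0,0,0],"twist":0},{"xyz":[0,0,0],"twist":0}]';for i in 1; do python3 -m handwheel '[{"xyz":[0,0,0.001],"twist":0},{"xyz":[0,0,0],"twist":0},{"xyz":[0,0,0],"twist":0}]'; done;  python3 -m handwheel '[{"xyz":[0,0,0.001],"twist":0},{"xyz":[0,0,0],"twist":0},{"xyz":[0,0,0],"twist":0}]'
```

```text
time: 11.18
tcp_pos: [578.6, 125.1, 110.0]
tcp_rot: [0.777, 0.63, -0.0, -0.0]
force: [-0.3, 0.1, -2.8]
grip_width: 47.1
time: 11.43
tcp_pos: [578.9, 125.1, 109.4]
tcp_rot: [0.777, 0.63, 0.0, 0.0]
force: [-0.3, -0.7, -2.9]
grip_width: 47.1
time: 11.68
tcp_pos: [578.7, 125.1, 108.3]
tcp_rot: [0.777, 0.63, -0.0, -0.0]
force: [0.0, -0.0, -3.4]
grip_width: 47.2
```

```bash
python3 -m handwheel '[{"xyz":[0,0,0.001],"twist":0},{"xyz":[0,0,0],"twist":0},{"xyz":[0,0,0],"twist":0}]'; python3 -m handwheel '[{"xyz":[0,0,0.0005],"twist":0},{"xyz":[0,0,0],"twist":0},{"xyz":[0,0,0],"twist":0}]'
```

```text
time: 11.93
tcp_pos: [578.7, 125.1, 107.2]
tcp_rot: [0.777, 0.63, -0.0, -0.0]
force: [0.1, -0.5, -3.9]
grip_width: 47.0
time: 12.18
tcp_pos: [578.8, 125.1, 106.8]
tcp_rot: [0.777, 0.63, -0.0, -0.0]
force: [-0.0, -0.1, -3.0]
grip_width: 46.9
```

```bash
python3 -m handwheel '[{"xyz":[0,0,0.0005],"twist":0},{"xyz":[0,0,0],"twist":0},{"xyz":[0,0,0],"twist":0}]'; python3 -m handwheel '[{"xyz":[0,0,0.0005],"twist":0},{"xyz":[0,0,0],"twist":0},{"xyz":[0,0,0],"twist":0}]'
```

```text
time: 12.43
tcp_pos: [578.9, 125.1, 106.5]
tcp_rot: [0.777, 0.63, 0.0, 0.0]
force: [0.2, 0.9, -2.2]
grip_width: 47.1
time: 12.68
tcp_pos: [579.0, 125.1, 106.2]
tcp_rot: [0.777, 0.63, 0.0, 0.0]
force: [-0.5, 0.1, -0.5]
grip_width: 47.3
```

```bash
python3 - <<'E'
from h import *
a=np.mean([capture("scene")["image"].astype(float) for _ in range(3)],0)
print(get_state()["tcp_pos"],get_state()["force"])
x0,y0,w,h=300,140,60,50
g=a[y0:y0+h,x0:x0+w];g=np.clip((g-20)*1.8,0,255).astype(np.uint8)
cv2.imwrite("pics/s_h7.png",cv2.resize(g,None,fx=12,fy=12,interpolation=cv2.INTER_CUBIC))
E
```

```text
[578.97731471 125.15083838 106.19192254] [-1.37030649  0.06269623  0.62158053]
```

View pics/s_h7.png

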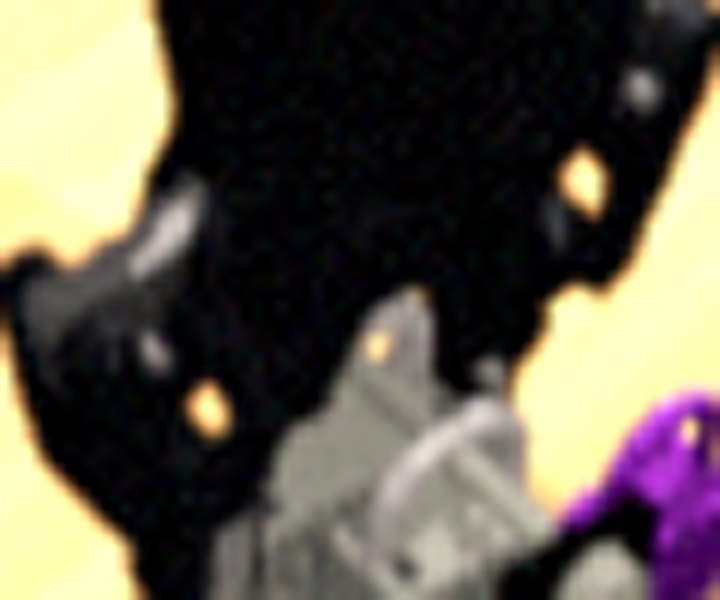

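The shackle rests on the arm at TCP z 106.2. I'll raise 1 mm to unload it and then start pushing back.

```bash
cat > f.py <<'E'
from h import *
s=get_state();F=[s["force"]]
P=s["tcp_pos"];u=np.array([.978,-.208,0])
print("s %.1f lat %.1f z %.1f Fu %.1f F %s"%((P-[618,116.5,0])@u,P@[.208,.978,0],P[2],s["force"]@u,s["force"].round(1)))
E
python3 -m handwheel '[{"xyz":[0,0,-0.001],"twist":0},{"xyz":[0,0.0015,0],"twist":0},{"xyz":[0,0.0015,0],"twist":0},{"xyz":[0,0.0015,0],"twist":0},{"xyz":[0,0.0015,0],"twist":0},{"xyz":[0,0,0],"twist":0}]' >/dev/null; python3 f.py; python3 -m handwheel '[{"xyz":[0,0.0015,0],"twist":0},{"xyz":[0,0.0015,0],"twist":0},{"xyz":[0,0.0015,0],"twist":0},{"xyz":[0,0.0015,0],"twist":0},{"xyz":[0,0,0],"twist":0}]'>/dev/null;python3 f.py
```

```text
s -33.6 lat 242.7 z 106.7 Fu -0.6 F [-0.7 -0.3 -3.1]
s -27.9 lat 242.7 z 106.7 Fu -0.4 F [-0.3  0.7 -3.9]
```

```bash
python3 -m handwheel '[{"xyz":[0,0.001,0],"twist":0},{"xyz":[0,0.001,0],"twist":0},{"xyz":[0,0.001,0],"twist":0},{"xyz":[0,0.001,0],"twist":0},{"xyz":[0,0,0],"twist":0}]'>/dev/null;python3 f.py; python3 -m handwheel '[{"xyz":[0,0.001,0],"twist":0},{"xyz":[0,0.001,0],"twist":0},{"xyz":[0,0,0],"twist":0}]'>/dev/null;python3 f.py;  python3 -c "
from h import *
s=capture('scene');crop(s,300,130,80,90,7,'pics/s_p1.png')"
```

```text
s -23.9 lat 242.8 z 106.8 Fu -0.3 F [-0.2  0.8 -3.3]
s -21.9 lat 242.8 z 106.9 Fu -0.5 F [-0.4  0.6 -2.8]
```

View pics/s_p1.png

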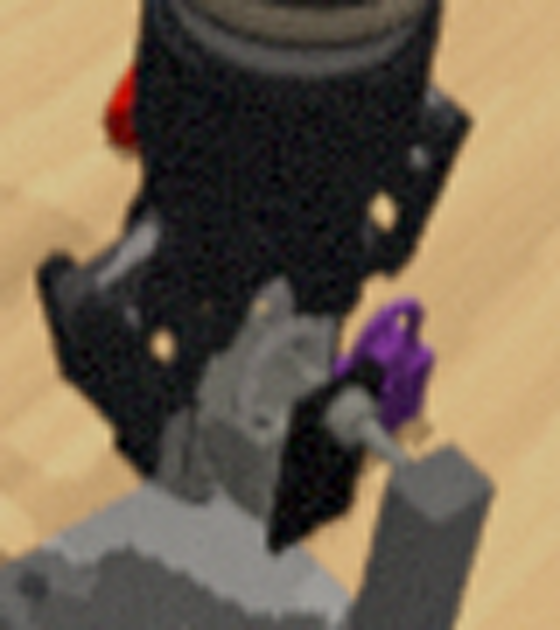

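The small lock is moving back and the plate is close. I'll go on in finer steps.

```bash
python3 -m handwheel '[{"xyz":[0,0.0005,0],"twist":0},{"xyz":[0,0.0005,0],"twist":0},{"xyz":[0,0,0],"twist":0}]'>/dev/null;python3 f.py; python3 -m handwheel '[{"xyz":[0,0.0005,0],"twist":0},{"xyz":[0,0.0005,0],"twist":0},{"xyz":[0,0,0],"twist":0}]'>/dev/null;python3 f.py
```

```text
s -21.3 lat 242.8 z 106.9 Fu -2.2 F [-2.   0.9 -2.3]
s -20.2 lat 242.8 z 106.8 Fu -1.7 F [-1.8 -0.1 -1.9]
```

```bash
python3 -m handwheel '[{"xyz":[0,0.0005,0],"twist":0},{"xyz":[0,0.0005,0],"twist":0},{"xyz":[0,0,0],"twist":0}]'>/dev/null;python3 f.py; python3 -m handwheel '[{"xyz":[0,0.0005,0],"twist":0},{"xyz":[0,0,0],"twist":0}]'>/dev/null;python3 f.py
```

```text
s -19.0 lat 242.8 z 106.9 Fu -2.9 F [-2.9  0.3 -1.4]
s -18.5 lat 242.8 z 106.9 Fu -1.8 F [-1.8  0.6 -2.2]
```

```bash
python3 -m handwheel '[{"xyz":[0,0.0005,0],"twist":0},{"xyz":[0,0.0005,0],"twist":0},{"xyz":[0,0,0],"twist":0}]'>/dev/null;python3 f.py; python3 -m handwheel '[{"xyz":[0,0.0005,0],"twist":0},{"xyz":[0,0.0005,0],"twist":0},{"xyz":[0,0,0],"twist":0}]'>/dev/null;python3 f.py
```

```text
s -17.5 lat 242.8 z 106.9 Fu -2.6 F [-2.5  0.6 -2.1]
s -16.6 lat 242.7 z 106.8 Fu -2.8 F [-2.6  1.1 -1.3]
```

```bash
python3 -m handwheel '[{"xyz":[0,0.0005,0],"twist":0},{"xyz":[0,0.0005,0],"twist":0},{"xyz":[0,0,0],"twist":0}]'>/dev/null;python3 f.py;  python3 -c "
from h import *
s=capture('scene');crop(s,300,130,80,90,7,'pics/s_p2.png')"
```

```text
s -16.3 lat 242.8 z 106.7 Fu -4.8 F [-4.7  1.  -1.3]
```

View pics/s_p2.png

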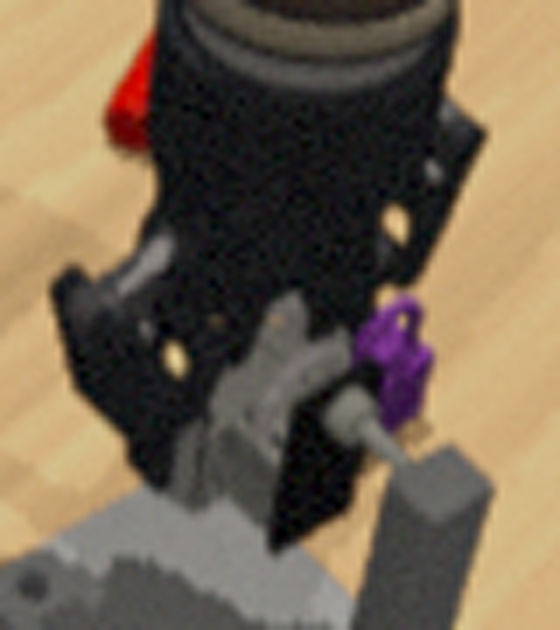

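The small lock's body now sits at the plate, and the force has climbed to 4.8 N while motion stalled. I'll hold and re-read.

```bash
for i in 1 2 3; do python3 -m handwheel '[{"xyz":[0,0,0],"twist":0}]'>/dev/null;python3 f.py;done
```

```text
s -16.3 lat 242.8 z 106.7 Fu -5.1 F [-4.8  2.1 -0.2]
s -16.2 lat 242.8 z 106.7 Fu -4.9 F [-4.6  1.6 -0.5]
s -16.3 lat 242.8 z 106.7 Fu -5.3 F [-5.2  1.1 -1.1]
```

```bash
python3 -m handwheel '[{"xyz":[0,0.0003,0],"twist":0},{"xyz":[0,0,0],"twist":0},{"xyz":[0,0,0],"twist":0}]'>/dev/null;python3 f.py;for i in 1 2 3; do python3 -m handwheel '[{"xyz":[0,0,0],"twist":0},{"xyz":[0,0,0],"twist":0},{"xyz":[0,0,0],"twist":0},{"xyz":[0,0,0],"twist":0}]'>/dev/null;python3 f.py;done
```

```text
s -16.3 lat 242.7 z 106.6 Fu -6.0 F [-5.8  1.8  0.2]
s -16.3 lat 242.7 z 106.7 Fu -5.5 F [-5.1  2.6  0.6]
s -16.3 lat 242.8 z 106.6 Fu -5.7 F [-5.7  0.9 -0.4]
s -16.3 lat 242.8 z 106.7 Fu -6.3 F [-6.1  1.5 -0.7]
```

A steady 6 N with no motion for over a second confirms the pair is against the stop. I'll ease off slightly, release, and look.

```bash
python3 -m handwheel '[{"xyz":[0,-0.0006,0.0003],"twist":0},{"xyz":[0,0,0],"twist":0},{"xyz":[0,0,0],"twist":0}]'>/dev/null;python3 f.py; python3 -m handwheel '[{"xyz":[0,0,0],"twist":0},{"xyz":[0,0,0],"twist":0},{"xyz":[0,0,0],"twist":0},{"xyz":[0,0,0],"twist":0},{"xyz":[0,0,0],"twist":0},{"xyz":[0,0,0],"twist":0},{"xyz":[0,0,0],"twist":0},{"xyz":[0,0,0],"twist":0}]' 0.85; python3 f.py; python3 -c "
from h import *
s=capture('scene');crop(s,300,130,80,90,7,'pics/s_r1.png')"
```

```text
s -16.3 lat 242.8 z 106.5 Fu -5.2 F [-5.   1.3 -0.3]
time: 18.6
tcp_pos: [602.6, 120.1, 106.6]
tcp_rot: [0.777, 0.63, 0.0, 0.0]
force: [0.4, -0.3, -0.6]
grip_width: 72.4
s -15.8 lat 242.8 z 106.6 Fu 0.5 F [ 0.4 -0.3 -0.6]
```

View pics/s_r1.png

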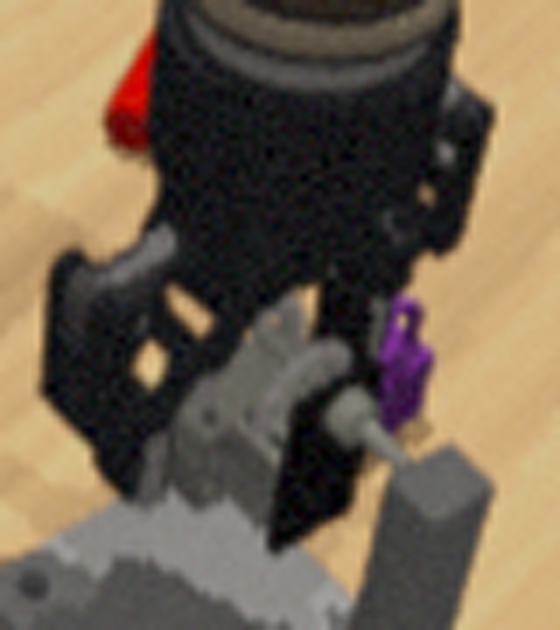

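Released. The lock hangs free of the fingers and the force reads about zero. Now straight up and away.

```bash
python3 -m handwheel '[{"xyz":[0,0,-0.004],"twist":0},{"xyz":[0,0,-0.008],"twist":0},{"xyz":[0,0,-0.01],"twist":0},{"xyz":[0,0,-0.015],"twist":0},{"xyz":[0,0,-0.02],"twist":0},{"xyz":[0,0,-0.02],"twist":0},{"xyz":[0,0,-0.02],"twist":0},{"xyz":[0,0,-0.02],"twist":0},{"xyz":[0,0,-0.02],"twist":0},{"xyz":[0,0,-0.02],"twist":0}]'; python3 -m handwheel '[{"xyz":[0,-0.03,0],"twist":0},{"xyz":[0,-0.04,0],"twist":0},{"xyz":[0,-0.04,0],"twist":0},{"xyz":[0,-0.04,0],"twist":0},{"xyz":[0,-0.04,0],"twist":0},{"xyz":[0,-0.03,0],"twist":0},{"xyz":[0,-0.02,0],"twist":0},{"xyz":[0,0,0],"twist":0}]'; python3 -c "
from h import *
s=capture('scene');crop(s,290,130,90,90,7,'pics/s_r2.png');t=capture('top');crop(t,225,120,80,90,6,'pics/t_r2.png')
cv2.imwrite('pics/full.png',s['image']);cv2.imwrite('pics/fullt.png',t['image'])"
```

```text
time: 19.48
tcp_pos: [602.7, 120.1, 266.1]
tcp_rot: [0.777, 0.63, 0.001, 0.001]
force: [-0.2, 0.1, 1.0]
grip_width: 72.7
time: 20.15
tcp_pos: [364.2, 170.4, 264.3]
tcp_rot: [0.776, 0.63, 0.0, -0.0]
force: [-0.7, -0.1, -0.6]
grip_width: 72.7
```

View pics/s_r2.png

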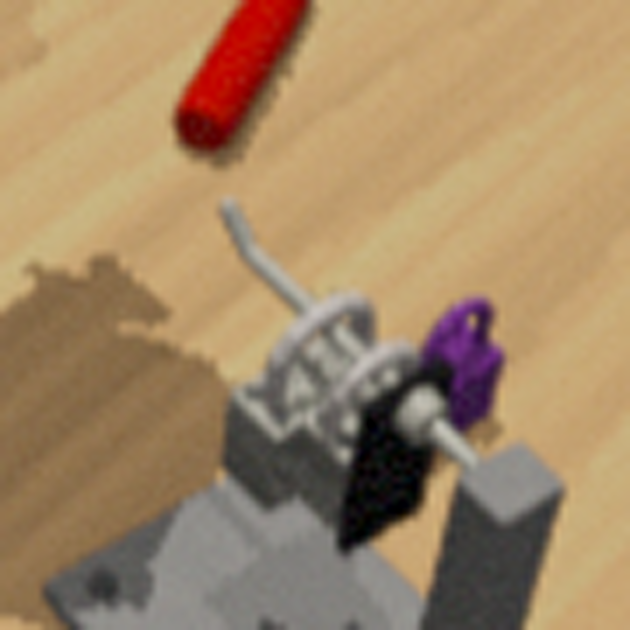

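View pics/t_r2.png

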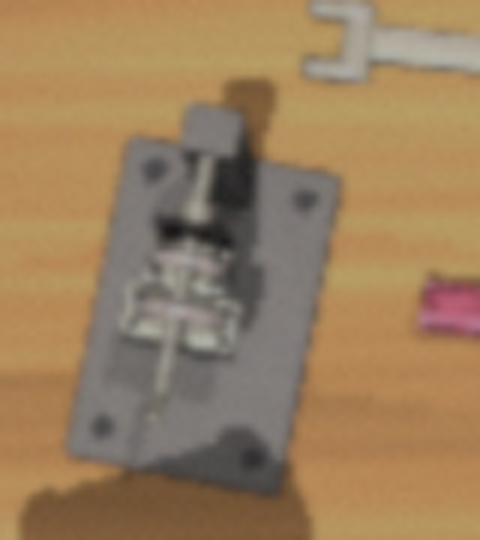

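View pics/full.png

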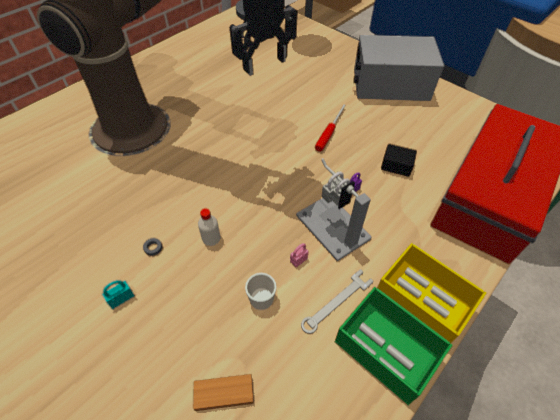

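Both locks hang on the arm. From above, the arches are at crop (190,258) and (178,312), about 22 mm apart against 21 mm for bodies in contact. The small lock is about 10 mm, half its body, from the plate. The bystanders haven't moved, so I'm handing in.

```bash
python3 -c "
from plant import *
print(close_job())"
```

```text
the job is handed in; nothing more can be done
None
```

The large padlock is hanging on the hook in front of the small one, with both pushed back snug against the black stop plate. I handed the job in at about 20 s of the 69 s allowed.

- **Pushing and pressing:** pushing the small lock back read about 2–3 N, slightly over the 2 N expected (readings vary by about 1 N). At the stop the force climbed, and I held the pair at about 5–6 N for over a second without any movement.
- **Final pictures:** after I let go and backed away, both shackles were round the arm. The arches were about 22 mm apart, against 21 mm if the bodies touch. The small lock was at the plate, and the other things on the bench looked unmoved.
- **Disagreements:** the two cameras placed the stand about 5 mm apart, so I used the average. The lock in the gripper also looked up to 1.5 px off its predicted place. Both fell within the clearance, and no side force showed while threading the shackle onto the arm.

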